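# Refit the missing roller on the roller rail

## Robot

A 6-joint arm with a two-finger parallel gripper is mounted at the origin on the work surface. World frame = base frame: x ahead of the robot, y to its left, z up, the work surface at z = 0. Lengths are in m, angles in degrees, forces in N, time in s.
With the tool pointing down it reaches from about 0.35 to 0.875 m from the base axis. Payload 4.2 kg.
Tool frame: the origin (TCP) lies on the front face of the gripper's body, between the roots of the fingers; the fingertips stand 70 mm ahead of it and the grasp point (between the pads) lies 51 mm ahead of it; x points along the fingers, y is the direction in which the jaws open and shut, and the axes are right-handed (so a half turn about x gives the same grasp; the last joint's range is limited). The gripper opens to 87 mm and grips with 3 to 60 N. Pads are 19 mm wide; open, the fingers measure 117 mm over their backs; the gripper's body (75 mm by 190 mm) begins 51 mm behind the grasp point.
Start: joints at [80.879, 22.042, 0.453, 0, -68.411, -14.817], TCP at [0.254, 0.571, 0.292] pointing down, gripper open.
Joint ranges: [-179.83, 179.83], [-69.29, 118.12], [-61.27, 80.66], [-181.25, 117.63], [-171.15, -9.14], [-177.46, 177.46]. Speed limits (degrees/s): [159.86, 159.86, 180, 180, 180, 180].

## Interface

Orientations are given as a 3x3 rotation matrix whose columns are the frame's x, y, z axes.
In Python, from station import r, viewer, spotter gives the robot as it stands.
- The arm moves only by the tool move_arm, never from a script. Its argument "series" is a list that holds one entry, the list of rows, each a list of 7 numbers: the turn, a rotation vector about the world's x, y, z scaled (see below), then the shift along the world's x, y, z scaled (see below), then the opening, from 0 (shut) to 1 (fully open). A call has 1 to 20 rows; each row shifts and turns the pose as measured when the row begins; what a row does not reach is not made up. The controller multiplies each number of a shift by 60 mm and each number of a turn by 8 degrees. A row lasts 1/8 s, in which the tool goes at most 62.5 mm and 10.7 degrees, less where a joint would pass 70% of its speed; a pose out of reach is approached as far as the arm can. A call with a number of a shift or a turn outside -1 to 1 is refused whole. A call with a gripper value outside its range is refused whole. The fingers move at their own pace and stop on an object; the grip force is fixed at half the most. Time passes only in rows, so rows that do not move let the fingers close. It gives the time, the measured TCP pose, the force and the opening at its end, in the units of the state.
- r.sense(): the state, without advancing time (a new reading comes with each control period).
- viewer.capture(name): name is "scene" or "top" or "wrist"; returns (picture, depth): 400x640x3 uint8, red, green, blue; 400x640 float32, m along the optical axis (not along the pixel's ray), 0 where there is no reading.
- viewer.camera_params(name): a dict with "mtx" (3x3 intrinsics, pixels), "pose" (4x4, takes a point from camera to world coordinates). Camera axes: x right, y down, z forward; pixel columns grow to the right and rows downward; lengths in m; the calibration is good to about 2 mm. A picture is of the moment at which its call begins: read the wrist's pose just before it. camera_params takes no time and is no camera call; for the wrist camera it gives the pose at the moment of the call.
- r.finish_job(): hands the job in, once; it reports no verdict.
Trained networks look in the newest picture that a camera, given by its name, has taken for a name from the list of things; names that differ only in an ending like _2 or _b are one class to them, and where a whole thing is asked for, a point or a joint stands for the part that bears it (a point fixed in the world has none). Each returns a list of dicts, best first, with "conf" (0 to 1); they miss things now and then, are a little off and sometimes report something else, mostly with a low value. They report only what shows in the picture. A call takes as long as a camera call.
- spotter.find_in(camera, name): "centre" ([column, row] in pixels, amid what is visible of it).
- spotter.trace(camera, name): "mask" (400x640 bool, what is visible of it) and "centre" ([column, row] in pixels, amid what is visible of it).
The state is a dict: "time_s": time; "joints": joint angles; "joint_velocities": joint speeds; "effort": joint torques, N m; "tcp_pos": TCP position; "ee_rot": TCP orientation; "wrist_force": force on the tool from outside, world axes, zero at the start; "moment": the same for the moment, N m; "gripper_width": opening from 0.0 (shut) to 1.0 (fully open).
Only numpy, scipy, OpenCV 4.12 (cv2) and the standard library are available. Lean on these libraries where they do the work, as an engineer would, in place of code of your own. Each camera call takes 0.05 s, during which the arm holds its last target.

## Task

One of the two pairs of vee brackets on the roller rail has lost its roller. Take from the wooden rack the spare roller of the same length as the one still fitted to the rail, lay it in the empty brackets with its axle resting in the vees at both ends, and let go only once it lies down in them. Leave the other two rollers in the rack.

Things in the scene. Friction and masses are not known exactly. Their poses are not given: they have to be found in the camera images.
- roller_mid_center (a point): The spare that fits: middle length of the three. Black rubber 130 mm long, 44 mm in diameter; 14 mm steel axle, 184 mm overall; up to 0.6 kg. Point: its centre, 43 mm above the bench at the start; x along the roller's axis, y and z any way round it. Lies level in a wooden rack of three parallel bays 95 mm apart, any roller in any bay, on battens 26 to 40 mm either side of its middle; between them fingers have room.
- roller_short_center (a point): The shortest spare, too short for the brackets: rubber 80 mm long, 134 mm over the axle; diameters, point, axes and start height like the middle one's. Stays in the rack, whose base board is 8 mm high.
- roller_long_center (a point): The longest spare, too long for the brackets: rubber 180 mm long, 234 mm over the axle; diameters, point, axes and start height like the middle one's. Stays in the rack.
- seat (a point): Centre of the fitting roller once seated in the empty brackets, 80 mm above the bench; x along its axis (either way round will do), y along the rail, z up. Brackets: two blue Y-shaped uprights 8 mm thick, 150 mm apart (10 mm play at each end of the rubber), open 90-degree vees 44 mm wide, tops 12 mm above this point, foot 38 mm below it. The fitted roller lies parallel, 150 mm along +y or -y.

How it is judged:
By the outcome, as a careful person would: the job done as asked, in the order asked, and still so for the second after the job is handed in, with the robot touching nothing.
It also fails if it takes over 38 s, if anything falls off the work surface, if the arm or the gripper's body presses on something with over 40 N, if the wrist force passes 120 N, or if a joint passes its speed limit or range.

## Working session

There is one attempt and no reset: what is moved stays moved. The work goes in short steps, Python scripts to look and compute and a tool call to move; the robot and the scene stay as the last step left them, time stands still between calls to the robot, and variables do not carry over. Pictures are saved under pics/ and viewed, and the job is handed in when it is done.

Besides the shell and the picture viewer there is one more tool, called in YAML: its name, and indented under it one key for each argument. move_arm: Moves the arm, as the interface text tells. Its arguments: {"type":"object","properties":{"series":{"type":"array","items":{"type":"array","items":{"type":"array","items":{"type":"number","minimum":-1,"maximum":1}}}}},"required":["series"]}

```bash
mkdir -p pics; ls
cat > h.py <<'E'
import numpy as np, cv2, pickle
from station import r, viewer, spotter
def cap(n,f):
    P=viewer.camera_params(n); im,d=viewer.capture(n)
    cv2.imwrite(f'pics/{f}.png',im[:,:,::-1]); np.savez(f'pics/{f}.npz',im=im,d=d,K=P['mtx'],T=P['pose'])
    return im,d,np.array(P['mtx']),np.array(P['pose'])
def cloud(d,K,T,mask=None):
    m=(d>0) if mask is None else (mask&(d>0))
    v,u=np.nonzero(m); z=d[v,u]
    p=np.stack([(u-K[0,2])/K[0,0]*z,(v-K[1,2])/K[1,1]*z,z],1)
    return p@T[:3,:3].T+T[:3,3],u,v
E
python3 - <<'E'
from h import *
for n in ['scene','top']:
    im,d,K,T=cap(n,n+'0'); print(n,T.round(3).tolist())
    for o in ['roller_mid_center','roller_short_center','roller_long_center','seat']:
        for x in spotter.trace(n,o)[:3]:
            m=x['mask']; p,u,v=cloud(d,K,T,m)
            if len(p): print(o,round(x['conf'],2),x['centre'],m.sum(),np.median(p,0).round(3),p.min(0).round(3),p.max(0).round(3))
print(r.sense())
E
```

```text
pics
scene [[0.543, 0.566, -0.62, 1.14], [0.84, -0.374, 0.394, -0.377], [-0.009, -0.734, -0.679, 0.772], [0.0, 0.0, 0.0, 1.0]]
roller_mid_center 0.64 [386.6, 163.6] 648 [0.492 0.277 0.058] [0.384 0.26  0.009] [0.568 0.324 0.07 ]
roller_short_center 0.97 [357.4, 171.8] 491 [0.479 0.186 0.056] [0.357 0.168 0.001] [0.531 0.266 0.069]
seat 0.63 [214.4, 249.7] 1489 [ 0.503 -0.259  0.043] [ 0.342 -0.289 -0.001] [ 0.592 -0.227  0.095]
top [[-0.013, -0.981, 0.194, 0.307], [-1.0, 0.016, 0.013, 0.01], [-0.016, -0.194, -0.981, 1.25], [0.0, 0.0, 0.0, 1.0]]
roller_mid_center 0.95 [232.4, 223.6] 950 [0.468 0.286 0.059] [ 0.382  0.26  -0.003] [0.561 0.331 0.069]
roller_short_center 0.63 [263.7, 226.9] 544 [0.457 0.193 0.06 ] [0.396 0.17  0.005] [0.523 0.217 0.069]
roller_long_center 0.61 [298.8, 229.7] 1236 [0.444 0.1   0.06 ] [ 0.334  0.069 -0.006] [0.575 0.14  0.072]
seat 0.95 [429.8, 207.5] 1203 [ 0.501 -0.257  0.042] [ 0.414 -0.29   0.033] [ 0.598 -0.226  0.093]
seat 0.26 [301.6, 231.4] 1127 [0.447 0.099 0.06 ] [0.337 0.069 0.04 ] [0.564 0.132 0.072]
{'time_s': 0.5, 'joints': array([ 8.08790084e+01,  2.20431586e+01,  4.47569695e-01, -1.45097326e-03,
       -6.84103131e+01, -1.48129895e+01]), 'joint_velocities': array([-0.007883  ,  0.05533361, -0.01092298,  0.0424102 ,  0.02318907,
        0.04025663]), 'effort': array([ 3.20736417e-04, -3.90071082e+01,  1.87448144e+01,  4.22074288e+00,
        1.50110980e-02, -4.48708352e-05]), 'tcp_pos': array([0.25354775, 0.57120563, 0.29219611]), 'ee_rot': array([[-3.95788799e-05, -4.05692260e-01, -9.14009731e-01],
       [-9.79742267e-05, -9.14009726e-01,  4.05692262e-01],
       [-9.99999994e-01,  1.05606242e-04, -3.57190424e-06]]), 'wrist_force': array([ 0.31661088,  0.57524326, -0.14963478]), 'moment': array([ 0.02621692, -0.03871118, -0.01112949]), 'gripper_width': 0.998883514056248}
```

View pics/top0.png

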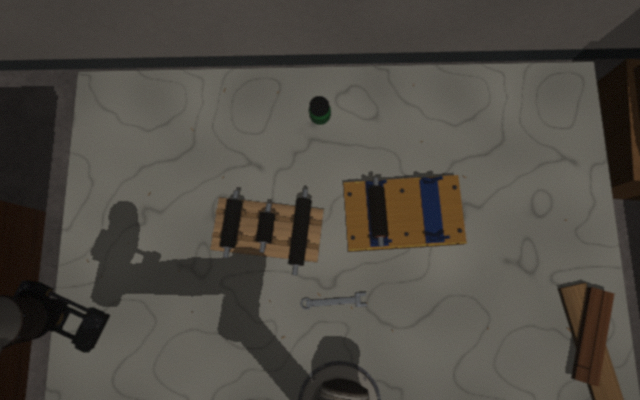

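View pics/scene0.png

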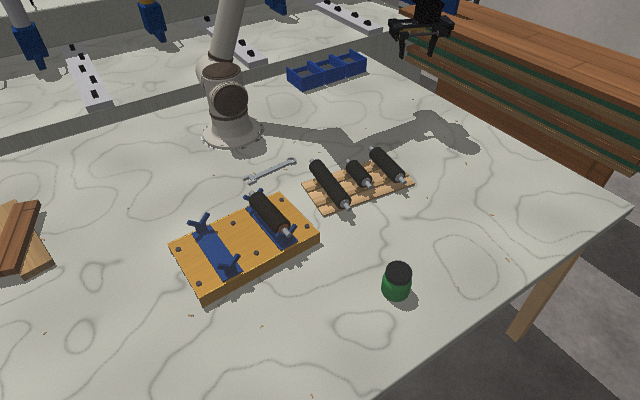

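Run:
```python
from h import *
for n in ['top0','scene0']:
    z=np.load(f'pics/{n}.npz'); im,d,K,T=[z[k] for k in ('im','d','K','T')]
    p,u,v=cloud(d,K,T); hsv=cv2.cvtColor(im,cv2.COLOR_RGB2HSV)[v,u]
    dark=hsv[:,2]<80
    print(n)
    for nm,yl,yh in [('mid',.24,.34),('short',.15,.24),('long',.05,.14),('fit',-.5,-.33),('fit2',-.2,-.05)]:
        zt=.048 if yl>0 else .085
        m=dark&(p[:,2]>zt)&(p[:,2]<.115)&(p[:,1]>yl)&(p[:,1]<yh)&(p[:,0]>.3)&(p[:,0]<.7)
        q=p[m]
        if len(q)<30: print(nm,len(q)); continue
        (c,s,a)=cv2.minAreaRect(q[:,:2].astype(np.float32)); print(nm,len(q),np.round(c,4),np.round(s,4),round(a,2),q[:,2].max().round(4))
    b=(hsv[:,0]>95)&(hsv[:,0]<130)&(hsv[:,1]>100)&(p[:,2]>.05)&(p[:,2]<.11)
    q=p[b]; print('blue',len(q))
    # cluster
    if len(q):
        lab=np.zeros((600,1200),np.uint8); ix=((q[:,0])*500).astype(int); iy=((q[:,1]+1)*500).astype(int)
        lab[ix.clip(0,599),iy.clip(0,1199)]=1
        nn,L,st,ce=cv2.connectedComponentsWithStats(cv2.dilate(lab,np.ones((5,5))))
        l=L[ix.clip(0,599),iy.clip(0,1199)]
        for i in range(1,nn):
            k=q[l==i]; 
            if len(k)>15: print(len(k),k.mean(0).round(4),k.min(0).round(4),k.max(0).round(4))
```

```text
top0
mid 793 [0.4715 0.289 ] [0.0431 0.1813] 82.41 0.0693
short 500 [0.4611 0.1951] [0.0419 0.1317] 82.6 0.0688
long 1069 [0.4502 0.1005] [0.0433 0.2293] 82.7 0.0724
fit 0
fit2 906 [ 0.4924 -0.1083] [0.1809 0.0549] 2.93 0.1062
blue 176
22 [ 0.4135 -0.0961  0.0838] [ 0.4097 -0.1035  0.0534] [ 0.4182 -0.0899  0.0921]
61 [ 0.4212 -0.2565  0.0781] [ 0.4178 -0.2793  0.0528] [ 0.4266 -0.2328  0.0923]
61 [ 0.5776 -0.2507  0.076 ] [ 0.5744 -0.2756  0.0508] [ 0.5816 -0.2266  0.0926]
scene0
mid 462 [0.4884 0.2839] [0.0401 0.1588] 84.87 0.0699
short 309 [0.4764 0.1902] [0.0414 0.1092] 85.86 0.069
long 693 [0.4624 0.0979] [0.0424 0.2091] 82.91 0.0698
fit 0
fit2 731 [ 0.5028 -0.1084] [0.1692 0.0523] 2.24 0.1053
blue 1481
337 [-1.0205 -0.4962  0.0799] [-1.0707 -0.5406  0.0502] [-1.0023 -0.4518  0.1098]
271 [-1.0257  0.0445  0.0803] [-1.1143  0.0055  0.0504] [-1.0035  0.0969  0.1097]
514 [-0.1423  0.5089  0.0579] [-0.2297  0.3473  0.05  ] [-0.1009  0.6762  0.0661]
23 [-1.0235  0.7204  0.0565] [-1.0706  0.7021  0.05  ] [-1.0048  0.7516  0.0639]
132 [-0.3782  1.4592  0.0734] [-0.4503  1.4461  0.0502] [-0.3379  1.4856  0.1018]
52 [ 0.4242 -0.2601  0.0837] [ 0.4172 -0.2893  0.0696] [ 0.4297 -0.2344  0.0935]
21 [ 0.5755 -0.1249  0.086 ] [ 0.5704 -0.133   0.0603] [ 0.5789 -0.1135  0.0941]
23 [ 0.5745 -0.088   0.0871] [ 0.5698 -0.0951  0.0805] [ 0.579  -0.0793  0.0947]
85 [ 0.5821 -0.2552  0.0817] [ 0.5771 -0.2825  0.0515] [ 0.5875 -0.2269  0.0954]
```

The top view shows the rack's three rollers: mid at about (232,224), short in the middle bay at (265,227) and long at (300,230). The empty brackets are at (430,208), with the fitted roller at (376,211). I'll hover over the mid roller and refine with the wrist camera.

move_arm:
  series:
    - [[0, 0, 0.29, 0.52, -0.67, -0.1, 1], [0, 0, 0.29, 0.52, -0.67, -0.1, 1], [0, 0, 0.29, 0.52, -0.67, -0.1, 1], [0, 0, 0.29, 0.52, -0.67, -0.1, 1], [0, 0, 0.29, 0.52, -0.67, -0.1, 1], [0, 0, 0.29, 0.52, -0.67, -0.1, 1], [0, 0, 0.29, 0.52, -0.67, -0.1, 1], [0, 0, 0, 0, 0, 0, 1], [0, 0, 0, 0, 0, 0, 1]]

```text
time_s: 1.62
tcp_pos: [0.477, 0.2816, 0.2499]
ee_rot: [[0.002, -0.122, -0.993], [0.004, -0.993, 0.122], [-1.0, -0.004, -0.001]]
wrist_force: [0.2, 0.0, 0.2]
gripper_width: 0.999
```

```bash
cat > w.py <<'E'
from h import *
import sys
f=sys.argv[1]
s=r.sense(); print(s['time_s'],s['tcp_pos'].round(4),s['ee_rot'].round(3).tolist(),s['joints'].round(1),s['wrist_force'].round(1),s['gripper_width'])
im,d,K,T=cap('wrist',f); print(T.round(3).tolist())
for o in ['roller_mid_center','seat']:
    for x in spotter.trace('wrist',o)[:2]:
        p,u,v=cloud(d,K,T,x['mask']); print(o,round(x['conf'],2),x['centre'],x['mask'].sum(),p.min(0).round(3),p.max(0).round(3))
        if o[0]=='r':
            q=p[p[:,2]>.05]; c,sz,a=cv2.minAreaRect(q[:,:2].astype(np.float32)); print(np.round(c,4),np.round(sz,4),round(a,2),q[:,2].max().round(4))
E
python3 w.py w1
```

```text
1.625 [0.477  0.2816 0.2499] [[0.002, -0.122, -0.993], [0.004, -0.993, 0.122], [-1.0, -0.004, -0.001]] [ 47.3  17.1 -13.4  -0.1 -59.3  35.7] [0.2 0.  0.2] 0.9990849052376337
[[-0.121, -0.959, -0.256, 0.547], [-0.993, 0.116, 0.035, 0.272], [-0.004, 0.258, -0.966, 0.343], [0.0, 0.0, 0.0, 1.0]]
roller_mid_center 0.55 [305.3, 182.1] 7600 [ 0.387  0.255 -0.001] [0.568 0.324 0.264]
[0.488  0.2855] [0.0414 0.1544] 82.8 0.2641
```

View pics/w1.png

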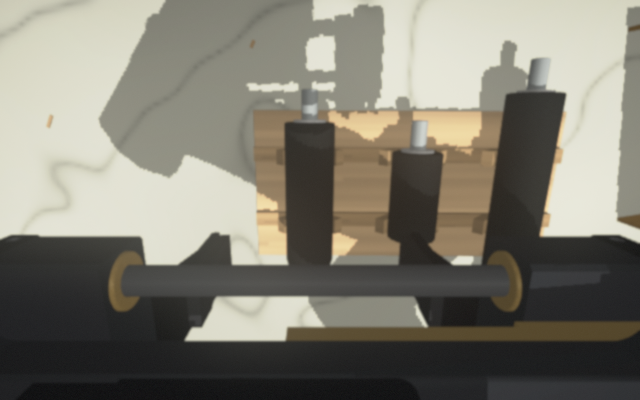

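Run:
```python
from h import *
z=np.load('pics/w1.npz'); im,d,K,T=[z[k] for k in ('im','d','K','T')]
p,u,v=cloud(d,K,T); val=im[v,u].max(1)
m=(p[:,2]<.08)&(p[:,2]>.03)&(np.abs(p[:,1]-.286)<.05)&(p[:,0]>.35)&(p[:,0]<.6)
q=p[m]; g=np.argsort
# rubber: z>.055
t=q[q[:,2]>.054]
c,sz,a=cv2.minAreaRect(t[:,:2].astype(np.float32)); print(np.round(c,4),np.round(sz,4),a,len(t))
ax=np.array([np.cos(np.radians(a-90)),np.sin(np.radians(a-90))]); n=np.array([-ax[1],ax[0]])
s=(q[:,:2]-[.47,.286])@ax; w=(q[:,:2]-[.47,.286])@n
for lo in np.arange(-.12,.12,.01):
    k=(s>lo)&(s<lo+.01)&(q[:,2]>.040)&(abs(w)<.03)
    if k.sum()>5: print(round(lo,3),k.sum(),q[k,2].max().round(4),w[k].min().round(4),w[k].max().round(4), w[k&(q[:,2]>q[k,2].max()-.004)].mean().round(4))
e=s[(q[:,2]>.055)&(abs(w)<.02)]; print(e.min(),e.max())
e=s[(q[:,2]>.045)&(abs(w)<.005)]; print(e.min(),e.max(),ax)
```

```text
[0.4758 0.287 ] [0.039  0.1298] 82.43606567382812 6110
-0.06 285 0.0662 -0.0198 0.0231 0.0013
-0.05 465 0.0662 -0.0195 0.0229 0.0017
-0.04 485 0.0667 -0.0204 0.0227 0.0016
-0.03 495 0.0669 -0.0202 0.0225 0.0015
-0.02 510 0.0674 -0.0199 0.0237 0.0016
-0.01 524 0.0665 -0.0196 0.0236 0.0017
-0.0 540 0.0669 -0.0193 0.0233 0.0016
0.01 550 0.0667 -0.0202 0.0231 0.002
0.02 560 0.0669 -0.0199 0.0228 0.0017
0.03 584 0.0667 -0.0196 0.024 0.002
0.04 605 0.0667 -0.0193 0.0239 0.0023
0.05 615 0.0665 -0.0199 0.0236 0.0018
0.06 628 0.0667 -0.0198 0.0234 0.002
0.07 228 0.0586 -0.0118 0.0155 0.0021
0.08 220 0.0526 -0.0048 0.0088 0.002
0.09 123 0.052 -0.0047 0.0089 0.0023
-0.05776990999792225 0.07053302450160104
-0.054237794493141894 0.09597840140446896 [ 0.99129859 -0.13163243]
```

The wrist view shows the mid roller at (308,195), with its axis at -7.6° and its centre near (0.474, 0.287). I'll go down onto it and grip.

move_arm:
  series:
    - [[0, 0, -0.07, -0.05, 0.09, -0.4, 1], [0, 0, 0, 0, 0, -0.6, 1], [0, 0, 0, 0, 0, -0.6, 1], [0, 0, 0, 0, 0, -0.6, 1], [0, 0, 0, 0, 0, -0.2, 1], [0, 0, 0, 0, 0, 0, 1]]

```text
time_s: 2.52
tcp_pos: [0.4715, 0.2951, 0.1055]
ee_rot: [[0.008, -0.119, -0.993], [0.01, -0.993, 0.119], [-1.0, -0.01, -0.007]]
wrist_force: [-0.4, 0.1, 0.3]
gripper_width: 1.003
```

move_arm:
  series:
    - [[-0.07, 0.06, -0.1, 0.04, -0.13, -0.1, 1], [0, 0, 0, 0, 0, 0, 1], [0, 0, 0, 0, 0, 0, 1]]

```text
time_s: 2.9
tcp_pos: [0.4754, 0.2884, 0.1025]
ee_rot: [[0.004, -0.133, -0.991], [0.004, -0.991, 0.133], [-1.0, -0.004, -0.004]]
wrist_force: [-1.2, -1.1, 1.0]
gripper_width: 0.996
```

move_arm:
  series:
    - [[-0.03, 0.03, 0, -0.02, -0.02, -0.14, 1], [0, 0, 0, 0, 0, 0, 1], [0, 0, 0, 0, 0, 0, 1]]

```text
time_s: 3.28
tcp_pos: [0.4744, 0.2872, 0.0942]
ee_rot: [[0.001, -0.133, -0.991], [0.0, -0.991, 0.133], [-1.0, -0.0, -0.001]]
wrist_force: [0.5, 0.6, 0.7]
gripper_width: 1.001
```

```bash
python3 w.py w2
```

```text
3.275 [0.4744 0.2872 0.0942] [[0.001, -0.133, -0.991], [0.0, -0.991, 0.133], [-1.0, -0.0, -0.001]] [ 48.   28.1 -23.    0.  -38.9  34.4] [0.5 0.6 0.7] 1.0010342009949336
[[-0.132, -0.957, -0.257, 0.544], [-0.991, 0.127, 0.035, 0.277], [-0.001, 0.259, -0.966, 0.187], [0.0, 0.0, 0.0, 1.0]]
roller_mid_center 0.58 [307.1, 193.2] 19586 [ 0.418  0.254 -0.   ] [0.573 0.323 0.129]
[0.5039 0.2833] [0.0414 0.1226] 82.66 0.1287
```

View pics/w2.png

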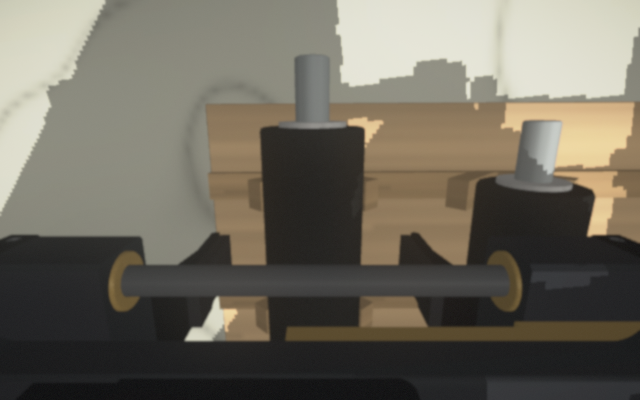

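The roller (columns 262 to 362) lies centred between the fingers. Now I close and lift.

move_arm:
  series:
    - [[0, 0, 0, 0, 0, 0, 0], [0, 0, 0, 0, 0, 0, 0], [0, 0, 0, 0, 0, 0, 0], [0, 0, 0, 0, 0, 0, 0], [0, 0, 0, 0, 0, 0, 0], [0, 0, 0, 0, 0, 0, 0]]

```text
time_s: 4.18
tcp_pos: [0.4746, 0.2879, 0.0945]
ee_rot: [[0.002, -0.132, -0.991], [0.002, -0.991, 0.132], [-1.0, -0.002, -0.002]]
wrist_force: [0.2, 1.7, 0.8]
gripper_width: 0.497
```

move_arm:
  series:
    - [[0, 0, 0, 0, 0, 0.2, 0], [0, 0, 0, 0, 0, 0.4, 0], [0, 0, 0, 0, 0, 0.6, 0], [0, 0, 0, 0, 0, 0.6, 0], [0, 0, 0, 0, 0, 0.5, 0], [0, 0, 0, 0, 0, 0, 0], [0, 0, 0, 0, 0, 0, 0]]

```text
time_s: 5.05
tcp_pos: [0.4691, 0.2824, 0.2326]
ee_rot: [[-0.013, -0.137, -0.991], [-0.009, -0.991, 0.137], [-1.0, 0.011, 0.012]]
wrist_force: [0.4, -0.8, -5.0]
gripper_width: 0.497
```

```bash
python3 w.py w3
```

```text
5.05 [0.4691 0.2824 0.2326] [[-0.013, -0.137, -0.991], [-0.009, -0.991, 0.137], [-1.0, 0.011, 0.012]] [ 47.9  17.9 -14.9  -0.2 -58.1  34.3] [ 0.4 -0.8 -5. ] 0.49677136279270373
[[-0.136, -0.953, -0.27, 0.54], [-0.991, 0.134, 0.027, 0.273], [0.011, 0.271, -0.963, 0.325], [0.0, 0.0, 0.0, 1.0]]
roller_mid_center 0.7 [311.1, 190.7] 19253 [0.335 0.228 0.   ] [0.559 0.348 0.26 ]
[0.4989 0.2768] [0.0441 0.121 ] 82.36 0.2595
```

View pics/w3.png

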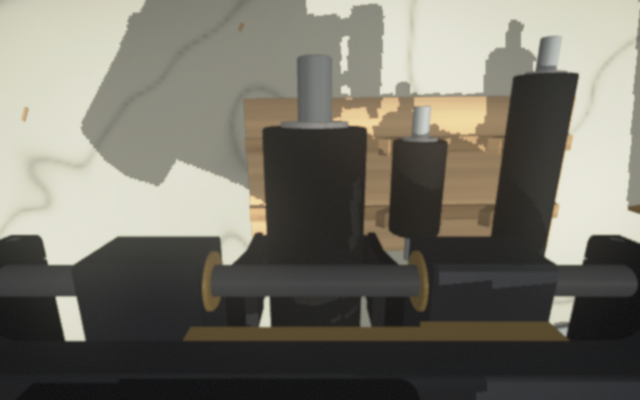

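The roller is held: it has left the rack and the wrist carries about 5 N. I'll measure how it sits in the hand and refine the seat from the earlier views.

```bash
cat > hand.py <<'E'
from h import *
import sys
def inhand(f,tcp,R,verbose=True):
    z=np.load(f'pics/{f}.npz'); im,d,K,T=[z[k] for k in ('im','d','K','T')]
    p,u,v=cloud(d,K,T); q=(p-tcp)@R   # tool coords: x along fingers, y jaws, z
    m=(q[:,0]>.025)&(q[:,0]<.08)&(abs(q[:,1])<.03)&(v<262)
    q=q[m]
    zz=-q[:,2]
    for lo in np.arange(.0,.11,.01):
        k=(zz>lo)&(zz<lo+.01)
        if k.sum()>20:
            x=q[k]; top=x[:,0].min(); print(round(lo,3),k.sum(),'top x %.4f'%np.percentile(x[:,0],1),'y %.4f %.4f'%(x[:,1].min(),x[:,1].max()))
    rub=zz[(abs(q[:,1])<.02)&(abs(q[:,1])>.012)&(q[:,0]<.05)]; ax=zz[abs(q[:,1])<.005]
    print('rubber end',np.percentile(rub,99.5),rub.max(),'axle end',np.percentile(ax,99),ax.max())
if __name__=='__main__':
    s=r.sense(); inhand(sys.argv[1],s['tcp_pos'],s['ee_rot'])
E
python3 hand.py w3
```

```text
0.0 697 top x 0.0361 y -0.0299 0.0288
0.01 2325 top x 0.0285 y -0.0300 0.0300
0.02 2312 top x 0.0284 y -0.0206 0.0233
0.03 2470 top x 0.0284 y -0.0208 0.0231
0.04 2627 top x 0.0282 y -0.0207 0.0232
0.05 2799 top x 0.0284 y -0.0209 0.0232
0.06 2078 top x 0.0286 y -0.0204 0.0226
0.07 929 top x 0.0430 y -0.0059 0.0081
0.08 958 top x 0.0432 y -0.0057 0.0080
0.09 72 top x 0.0434 y -0.0055 0.0079
rubber end 0.06489652231330456 0.06596593036446423 axle end 0.09002297485643762 0.09087576606894365
```

move_arm:
  series:
    - [[0.06, -0.09, 0.14, 0.06, -0.5, 0.2, 0], [0, 0, 0.14, 0.06, -0.8, 0.1, 0], [0, 0, 0.14, 0.06, -0.8, 0, 0], [0, 0, 0.14, 0.06, -0.8, 0, 0], [0, 0, 0.14, 0.06, -0.8, 0, 0], [0, 0, 0.14, 0.06, -0.8, 0, 0], [0, 0, 0.14, 0.06, -0.8, 0, 0], [0, 0, 0.14, 0.06, -0.8, 0, 0], [0, 0, 0.14, 0.06, -0.7, 0, 0], [0, 0, 0, 0, -0.4, 0, 0], [0, 0, 0, 0, 0, 0, 0], [0, 0, 0, 0, 0, 0, 0]]

```text
time_s: 6.7
tcp_pos: [0.4975, -0.1625, 0.237]
ee_rot: [[-0.022, 0.047, -0.999], [-0.009, -0.999, -0.047], [-1.0, 0.008, 0.022]]
wrist_force: [0.4, 0.4, -3.8]
gripper_width: 0.498
```

```bash
python3 w.py w4; python3 hand.py w4 | tail -1
```

```text
6.7 [ 0.4975 -0.1625  0.237 ] [[-0.022, 0.047, -0.999], [-0.009, -0.999, -0.047], [-1.0, 0.008, 0.022]] [ -0.1  15.4 -18.1   0.6 -57.7  92.4] [ 0.4  0.4 -3.8] 0.49832767853978704
[[0.048, -0.959, -0.28, 0.57], [-0.999, -0.044, -0.021, -0.159], [0.008, 0.281, -0.96, 0.328], [0.0, 0.0, 0.0, 1.0]]
roller_mid_center 0.59 [312.0, 193.7] 19441 [ 0.342 -0.224 -0.002] [ 0.612 -0.121  0.264]
[ 0.5274 -0.1552] [0.1198 0.0582] 2.77 0.2637
seat 0.86 [424.9, 156.4] 10087 [ 0.43  -0.307  0.037] [ 0.592 -0.227  0.094]
rubber end 0.06482776300626077 0.06589682601235587 axle end 0.08992737204874085 0.09088036122344138
```

View pics/w4.png

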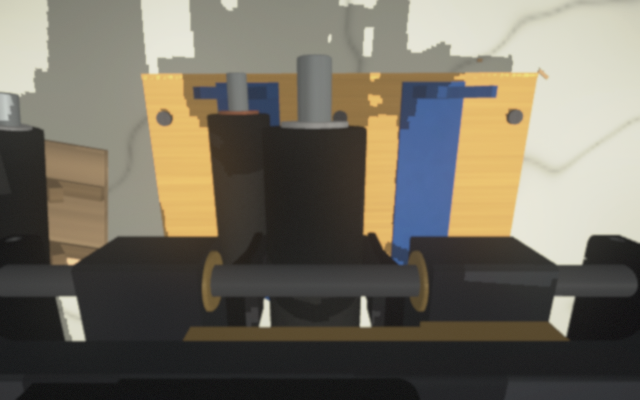

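The far empty bracket shows at about (450,92), with its blue foot strip at columns 400 to 460. I'll fit the seat from these.

Run:
```python
from h import *
for n in ['w4','top0','scene0']:
    z=np.load(f'pics/{n}.npz'); im,d,K,T=[z[k] for k in ('im','d','K','T')]
    p,u,v=cloud(d,K,T); hsv=cv2.cvtColor(im,cv2.COLOR_RGB2HSV)[v,u]
    b=(hsv[:,0]>95)&(hsv[:,0]<130)&(hsv[:,1]>90)&(p[:,0]>.35)&(p[:,0]<.65)&(p[:,1]<-.2)&(p[:,1]>-.32)
    q=p[b]; print(n,len(q))
    ft=q[(q[:,2]<.05)]; c,sz,a=cv2.minAreaRect(ft[:,:2].astype(np.float32)); print(' foot',np.round(c,4),np.round(sz,4),round(a,2),np.median(ft[:,2]).round(4),ft.min(0).round(3),ft.max(0).round(3))
    # edges per x-bin
    for lo in np.arange(.42,.585,.02):
        k=ft[(ft[:,0]>lo)&(ft[:,0]<lo+.02)]
        if len(k)>10: print('   ',round(lo+.01,3),len(k),k[:,1].min().round(4),k[:,1].max().round(4))
    for nm,k in (('near',q[(q[:,0]<.46)&(q[:,2]>.055)]),('far',q[(q[:,0]>.54)&(q[:,2]>.055)])):
        if len(k)<8: continue
        print(' ',nm,len(k),k.min(0).round(4),k.max(0).round(4))
        for zl in np.arange(.055,.1,.008):
            j=k[(k[:,2]>zl)&(k[:,2]<=zl+.008)]
            if len(j): print('     z',round(zl,3),len(j),'x',j[:,0].min().round(4),j[:,0].max().round(4),'y',j[:,1].min().round(4),j[:,1].max().round(4))
```

```text
w4 9188
 foot [ 0.5099 -0.26  ] [0.1602 0.0491] 2.87 0.0424 [ 0.429 -0.287  0.04 ] [ 0.591 -0.232  0.045]
    0.43 142 -0.2539 -0.2397
    0.45 380 -0.2869 -0.2388
    0.47 1128 -0.2864 -0.2374
    0.49 1179 -0.2855 -0.2367
    0.51 1248 -0.2848 -0.2353
    0.53 1328 -0.2833 -0.2345
    0.55 1400 -0.2827 -0.2334
    0.57 1368 -0.2818 -0.2319
    0.59 215 -0.28 -0.2321
  far 800 [ 0.5765 -0.2841  0.0702] [ 0.5858 -0.2273  0.0937]
     z 0.063 18 x 0.5781 0.5857 y -0.2584 -0.256
     z 0.071 266 x 0.5776 0.5858 y -0.2662 -0.2478
     z 0.079 267 x 0.5765 0.5851 y -0.2841 -0.2273
     z 0.087 249 x 0.5765 0.5855 y -0.2833 -0.2279
top0 1044
 foot [ 0.4996 -0.2584] [0.1674 0.0459] 2.71 0.0413 [ 0.416 -0.284  0.033] [ 0.582 -0.233  0.05 ]
    0.43 62 -0.284 -0.2392
    0.45 123 -0.2824 -0.238
    0.47 120 -0.2831 -0.2374
    0.49 116 -0.2817 -0.237
    0.51 118 -0.2797 -0.2355
    0.53 121 -0.279 -0.2345
    0.55 115 -0.2777 -0.2329
    0.57 111 -0.2779 -0.2341
  near 61 [ 0.4178 -0.2834  0.0551] [ 0.4266 -0.2328  0.0923]
     z 0.055 3 x 0.418 0.4181 y -0.2576 -0.2491
     z 0.063 2 x 0.4
[... 765 characters left out ...]

    0.55 61 -0.2798 -0.2327
    0.57 62 -0.2787 -0.23
    0.59 62 -0.2789 -0.2291
  near 61 [ 0.4172 -0.2893  0.0592] [ 0.4297 -0.2344  0.0935]
     z 0.055 1 x 0.4274 0.4274 y -0.2741 -0.2741
     z 0.063 2 x 0.4195 0.4238 y -0.2744 -0.2613
     z 0.071 14 x 0.4186 0.4288 y -0.2708 -0.2545
     z 0.079 16 x 0.4178 0.4279 y -0.2879 -0.241
     z 0.087 28 x 0.4172 0.4297 y -0.2893 -0.2344
  far 92 [ 0.5771 -0.2825  0.067 ] [ 0.5875 -0.2269  0.0954]
     z 0.063 2 x 0.5797 0.5861 y -0.2526 -0.2413
     z 0.071 29 x 0.5771 0.5866 y -0.2748 -0.2373
     z 0.079 28 x 0.5774 0.5873 y -0.2814 -0.2276
     z 0.087 32 x 0.5776 0.5875 y -0.2825 -0.2269
     z 0.095 1 x 0.5822 0.5822 y -0.2326 -0.2326
```

move_arm:
  series:
    - [[0.06, -0.16, 0, 0.06, -0.5, 0, 0], [0, 0, 0, 0, -0.6, 0, 0], [0, 0, 0, 0, -0.4, 0, 0], [0, 0, 0, 0, 0, 0, 0], [0, 0, 0, 0, 0, 0, 0]]

```text
time_s: 7.48
tcp_pos: [0.5027, -0.2497, 0.238]
ee_rot: [[0.004, 0.057, -0.998], [0.0, -0.998, -0.057], [-1.0, 0.0, -0.004]]
wrist_force: [1.0, 0.3, -3.6]
gripper_width: 0.492
```

move_arm:
  series:
    - [[0, 0.03, -0.06, -0.02, -0.15, -0.3, 0], [0, 0, 0, 0, 0, -0.5, 0], [0, 0, 0, 0, 0, -0.4, 0], [0, 0, 0, 0, 0, 0, 0], [0, 0, 0, 0, 0, 0, 0]]

```text
time_s: 8.1
tcp_pos: [0.5011, -0.2568, 0.1616]
ee_rot: [[-0.003, 0.052, -0.999], [0.001, -0.999, -0.052], [-1.0, -0.001, 0.003]]
wrist_force: [-0.2, -1.3, -4.2]
gripper_width: 0.499
```

```bash
python3 w.py w5|head -2; python3 hand.py w5 | tail -1; python3 -c "
from h import *
cap('scene','scene5'); cap('top','top5')
im=cv2.imread('pics/scene5.png'); cv2.imwrite('pics/scene5c.png',cv2.resize(im[160:330,140:360],None,fx=3.4,fy=3.4,interpolation=2))"
```

```text
8.1 [ 0.5011 -0.2568  0.1616] [[-0.003, 0.052, -0.999], [0.001, -0.999, -0.052], [-1.0, -0.001, 0.003]] [-10.7  23.5 -18.1  -0.  -48.5 103.6] [-0.2 -1.3 -4.2] 0.4989477251699954
[[0.053, -0.964, -0.262, 0.572], [-0.999, -0.051, -0.013, -0.254], [-0.001, 0.262, -0.965, 0.254], [0.0, 0.0, 0.0, 1.0]]
rubber end 0.06504828863873485 0.06623445666630191 axle end 0.09022512041019588 0.09119749317573177
```

View pics/w5.png

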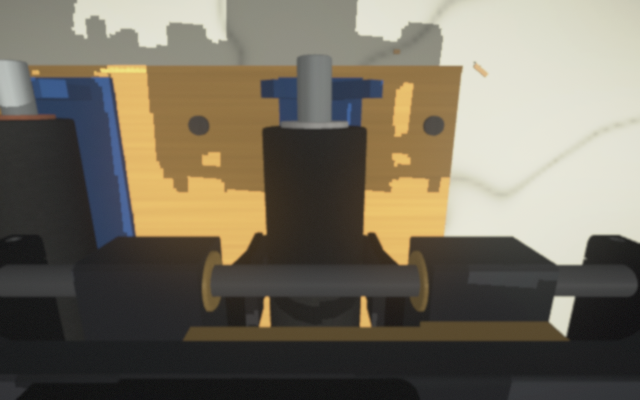

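View pics/scene5c.png

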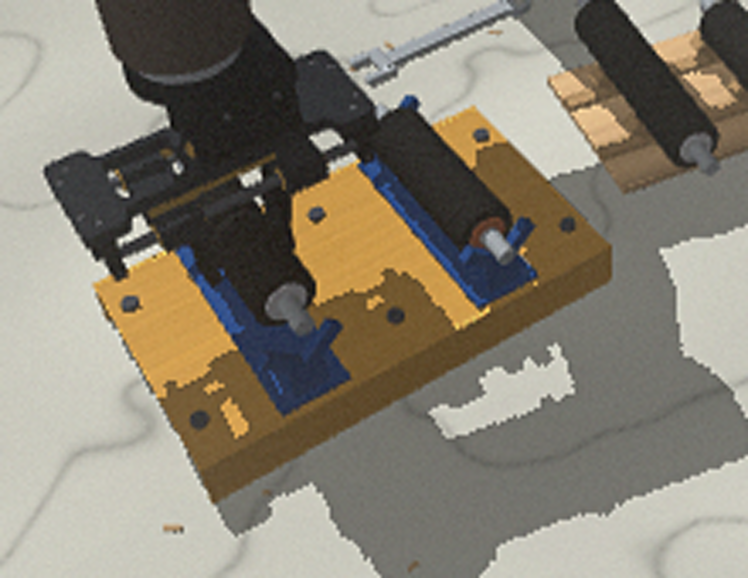

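The axle end (315,90) sits above the far bracket's vee (columns 262 to 382). I'll compare roller and bracket in this one frame.

Run:
```python
from h import *
z=np.load('pics/w5.npz'); im,d,K,T=[z[k] for k in ('im','d','K','T')]
p,u,v=cloud(d,K,T); hsv=cv2.cvtColor(im,cv2.COLOR_RGB2HSV)[v,u]
b=(hsv[:,0]>95)&(hsv[:,0]<130)&(hsv[:,1]>90)&(p[:,1]<-.2)&(p[:,2]>.084)&(p[:,0]>.55)
q=p[b]; print('bracket top',q.min(0).round(4),q.max(0).round(4))
for k in (q[q[:,1]>q[:,1].mean()],q[q[:,1]<q[:,1].mean()]): print(k.min(0).round(4),k.max(0).round(4),len(k))
m=(p[:,2]>.105)&(p[:,2]<.15)&(abs(p[:,1]+.255)<.03)&(p[:,0]>.55)&(v<262)
q=p[m]; a=q[q[:,0]>.572]; print('axle y',a[:,1].min(),a[:,1].max(),'endx',a[:,0].max(),'z',a[:,2].max())
ru=q[(q[:,0]<.56)]; print('rubber y',ru[:,1].min(),ru[:,1].max(),ru[:,2].max())
```

```text
bracket top [ 0.5765 -0.2847  0.084 ] [ 0.5864 -0.229   0.094 ]
[ 0.5765 -0.2441  0.084 ] [ 0.5847 -0.229   0.0936] 509
[ 0.5783 -0.2847  0.084 ] [ 0.5864 -0.2688  0.094 ] 504
axle y -0.2602267134656341 -0.24560742459256146 endx 0.5923373892730452 z 0.11934529941485014
rubber y -0.2764515794540961 -0.23262208658507857 0.13418558509821585
```

move_arm:
  series:
    - [[0, -0.01, -0.02, 0.02, -0.06, -0.15, 0], [0, 0, 0, 0, 0, -0.2, 0], [0, 0, 0, 0, 0, 0, 0], [0, 0, 0, 0, 0, 0, 0]]

```text
time_s: 8.85
tcp_pos: [0.5025, -0.2609, 0.1402]
ee_rot: [[0.001, 0.048, -0.999], [0.0, -0.999, -0.048], [-1.0, -0.0, -0.001]]
wrist_force: [0.8, -0.2, -3.6]
gripper_width: 0.497
```

move_arm:
  series:
    - [[0, 0, 0, 0, 0, -0.1, 0], [0, 0, 0, 0, 0, 0, 0], [0, 0, 0, 0, 0, 0, 0]]

```text
time_s: 9.22
tcp_pos: [0.5027, -0.2609, 0.134]
ee_rot: [[0.002, 0.048, -0.999], [0.0, -0.999, -0.048], [-1.0, -0.0, -0.002]]
wrist_force: [1.0, 0.1, -4.5]
gripper_width: 0.5
```

move_arm:
  series:
    - [[0, 0, 0, 0, 0, -0.04, 0], [0, 0, 0, 0, 0, 0, 0], [0, 0, 0, 0, 0, 0, 0]]

```text
time_s: 9.6
tcp_pos: [0.503, -0.2608, 0.1324]
ee_rot: [[0.003, 0.048, -0.999], [-0.0, -0.999, -0.048], [-1.0, 0.0, -0.003]]
wrist_force: [0.1, 0.6, -4.0]
gripper_width: 0.498
```

```bash
python3 w.py w6|head -1; python3 -c "
from h import *
cap('scene','scene6')
im=cv2.imread('pics/scene6.png'); cv2.imwrite('pics/scene6c.png',cv2.resize(im[160:330,140:360],None,fx=3.4,fy=3.4,interpolation=2))
z=np.load('pics/w6.npz'); im,d,K,T=[z[k] for k in ('im','d','K','T')]
p,u,v=cloud(d,K,T); hsv=cv2.cvtColor(im,cv2.COLOR_RGB2HSV)[v,u]
b=(hsv[:,0]>95)&(hsv[:,0]<130)&(hsv[:,1]>90)&(p[:,1]<-.2)&(p[:,2]>.084)&(p[:,0]>.55)
q=p[b]; print('bracket top',q.min(0).round(4),q.max(0).round(4))
b=(hsv[:,1]<80)&(abs(p[:,1]+.257)<.012)&(p[:,0]>.587)&(p[:,2]>.07)&(v<262);a=p[b];print('axle',a.min(0),a.max(0))
"
```

```text
9.6 [ 0.503  -0.2608  0.1324] [[0.003, 0.048, -0.999], [-0.0, -0.999, -0.048], [-1.0, 0.0, -0.003]] [-11.   25.8 -19.4  -0.  -44.6 103.8] [ 0.1  0.6 -4. ] 0.49782569650246
bracket top [ 0.5765 -0.2851  0.084 ] [ 0.5863 -0.2286  0.0943]
axle [ 0.58700188 -0.26420928  0.08052603] [ 0.5944245  -0.24987419  0.08990308]
```

View pics/w6.png

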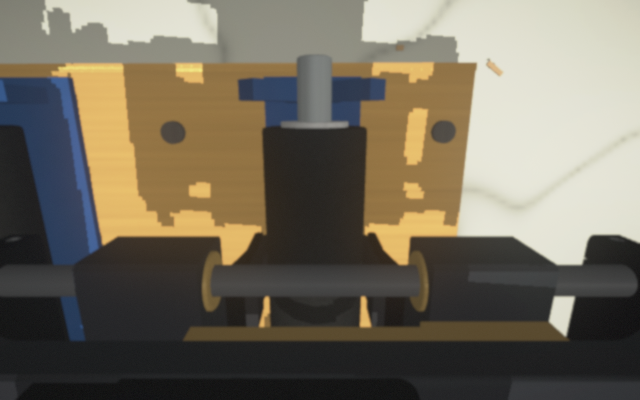

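View pics/scene6c.png

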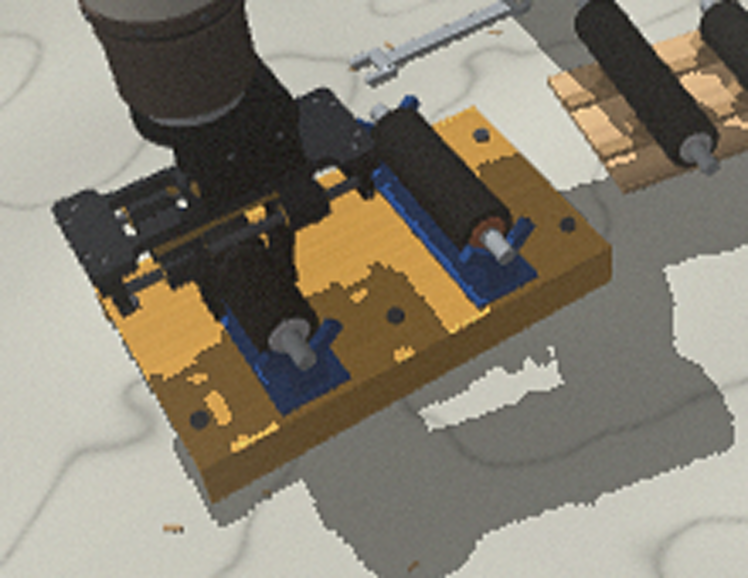

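The axle is centred over the vee and just above seated, so I'll go down in small steps until the force shows contact.

move_arm:
  series:
    - [[0, 0, 0, 0, 0, -0.025, 0], [0, 0, 0, 0, 0, 0, 0], [0, 0, 0, 0, 0, 0, 0]]

```text
time_s: 10.18
tcp_pos: [0.503, -0.2607, 0.1323]
ee_rot: [[0.003, 0.049, -0.999], [-0.0, -0.999, -0.049], [-1.0, 0.0, -0.003]]
wrist_force: [-0.8, 0.9, -1.8]
gripper_width: 0.499
```

move_arm:
  series:
    - [[0, 0, 0, 0, 0, -0.025, 0], [0, 0, 0, 0, 0, 0, 0]]

```text
time_s: 10.42
tcp_pos: [0.503, -0.2607, 0.1322]
ee_rot: [[0.003, 0.049, -0.999], [-0.001, -0.999, -0.049], [-1.0, 0.001, -0.003]]
wrist_force: [-0.9, 1.8, -1.7]
gripper_width: 0.499
```

move_arm:
  series:
    - [[0, 0, 0, 0, 0, -0.025, 0], [0, 0, 0, 0, 0, 0, 0]]

```text
time_s: 10.68
tcp_pos: [0.5031, -0.2606, 0.1321]
ee_rot: [[0.003, 0.05, -0.999], [-0.001, -0.999, -0.05], [-1.0, 0.001, -0.003]]
wrist_force: [-1.0, 2.6, -1.1]
gripper_width: 0.496
```

It has touched the -y flank lightly (Fy is +2.6 N). I'll ease it towards +y while pressing down.

move_arm:
  series:
    - [[0, 0, 0, 0, 0.03, -0.03, 0], [0, 0, 0, 0, 0, 0, 0], [0, 0, 0, 0, 0, 0, 0]]

```text
time_s: 11.05
tcp_pos: [0.5034, -0.2596, 0.1312]
ee_rot: [[0.004, 0.05, -0.999], [-0.003, -0.999, -0.05], [-1.0, 0.003, -0.003]]
wrist_force: [-1.7, 2.3, 3.0]
gripper_width: 0.497
```

move_arm:
  series:
    - [[0, 0, 0, 0, 0.01, -0.04, 0], [0, 0, 0, 0, 0, 0, 0], [0, 0, 0, 0, 0, 0, 0]]

```text
time_s: 11.42
tcp_pos: [0.5034, -0.2596, 0.1312]
ee_rot: [[0.004, 0.05, -0.999], [-0.004, -0.999, -0.05], [-1.0, 0.004, -0.003]]
wrist_force: [-2.3, 0.8, 2.6]
gripper_width: 0.5
```

```bash
python3 w.py w7|head -1; python3 -c "
from h import *
print(r.sense()['moment'].round(3))
cap('scene','scene7')
im=cv2.imread('pics/scene7.png'); cv2.imwrite('pics/scene7c.png',cv2.resize(im[190:310,170:330],None,fx=4.7,fy=4.7,interpolation=2))
z=np.load('pics/w7.npz'); im,d,K,T=[z[k] for k in ('im','d','K','T')]
p,u,v=cloud(d,K,T); hsv=cv2.cvtColor(im,cv2.COLOR_RGB2HSV)[v,u]
b=(hsv[:,0]>95)&(hsv[:,0]<130)&(hsv[:,1]>90)&(p[:,1]<-.2)&(p[:,2]>.084)&(p[:,0]>.55)
q=p[b]; print('bracket top',q.min(0).round(4),q.max(0).round(4))
b=(hsv[:,1]<80)&(abs(p[:,1]+.257)<.012)&(p[:,0]>.587)&(p[:,2]>.07)&(v<262);a=p[b];print('axle',a.min(0),a.max(0))
"
```

```text
11.425 [ 0.5034 -0.2596  0.1312] [[0.004, 0.05, -0.999], [-0.004, -0.999, -0.05], [-1.0, 0.004, -0.003]] [-10.8  25.9 -19.7   0.3 -44.1 103.5] [-2.3  0.8  2.6] 0.49972278269767567
[ 0.367  0.7   -0.155]
bracket top [ 0.5765 -0.2849  0.084 ] [ 0.5863 -0.2289  0.0937]
axle [ 0.58700168 -0.26297725  0.08029053] [ 0.59489463 -0.24913131  0.0890078 ]
```

View pics/scene7c.png

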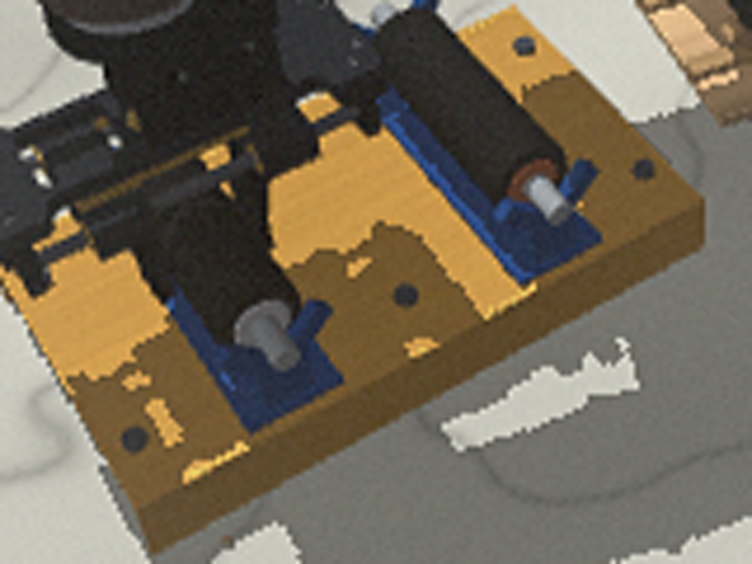

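Clearly down in the vees within about 0.5 mm, but the moment says the near end bears more of the load. I'll level it slightly with a small push down.

move_arm:
  series:
    - [[0, 0.05, 0, 0, 0.01, -0.03, 0], [0, 0, 0, 0, 0, 0, 0], [0, 0, 0, 0, 0, 0, 0]]

```text
time_s: 12.0
tcp_pos: [0.5038, -0.2595, 0.1312]
ee_rot: [[-0.003, 0.051, -0.999], [-0.006, -0.999, -0.051], [-1.0, 0.005, 0.004]]
wrist_force: [-1.8, 2.2, 3.8]
gripper_width: 0.498
```

move_arm:
  series:
    - [[0, 0.05, 0, 0, 0.01, -0.03, 0], [0, 0, 0, 0, 0, 0, 0], [0, 0, 0, 0, 0, 0, 0]]

```text
time_s: 12.38
tcp_pos: [0.5041, -0.2594, 0.1312]
ee_rot: [[-0.01, 0.051, -0.999], [-0.007, -0.999, -0.051], [-1.0, 0.007, 0.01]]
wrist_force: [-2.5, 1.6, 3.0]
gripper_width: 0.496
```

```bash
python3 -c "
from h import *
s=r.sense();print(s['moment'].round(3),s['wrist_force'],s['tcp_pos'])"
```

```text
[ 0.457  0.648 -0.185] [-2.50044034  1.61273039  3.03836597] [ 0.50414236 -0.25941244  0.13118986]
```

It goes no lower at 0.131 (roller centre at about 0.0805), so it is seated at both ends. I'll level the tool and release.

move_arm:
  series:
    - [[0.04, -0.07, 0, 0, 0, 0, 0], [0, 0, 0, 0, 0, 0, 0], [0, 0, 0, 0, 0, 0, 0]]

```text
time_s: 12.75
tcp_pos: [0.5037, -0.2597, 0.1312]
ee_rot: [[-0.001, 0.051, -0.999], [-0.001, -0.999, -0.051], [-1.0, 0.001, 0.001]]
wrist_force: [-2.1, 2.4, 4.6]
gripper_width: 0.497
```

```bash
python3 w.py w8|head -1; python3 -c "
from h import *
print(r.sense()['moment'].round(3))
z=np.load('pics/w8.npz'); im,d,K,T=[z[k] for k in ('im','d','K','T')]
p,u,v=cloud(d,K,T); hsv=cv2.cvtColor(im,cv2.COLOR_RGB2HSV)[v,u]
b=(hsv[:,1]<80)&(abs(p[:,1]+.257)<.012)&(p[:,0]>.587)&(p[:,2]>.07)&(v<262);a=p[b];print('axle',a.min(0),a.max(0))
"
```

```text
12.75 [ 0.5037 -0.2597  0.1312] [[-0.001, 0.051, -0.999], [-0.001, -0.999, -0.051], [-1.0, 0.001, 0.001]] [-1.090e+01  2.600e+01 -1.940e+01  1.000e-01 -4.460e+01  1.037e+02] [-2.1  2.4  4.6] 0.4966157282305848
[ 0.369  0.772 -0.239]
axle [ 0.58700045 -0.26290595  0.07943842] [ 0.59491447 -0.24906548  0.08917742]
```

move_arm:
  series:
    - [[0, 0, 0, 0, 0, 0, 0.6], [0, 0, 0, 0, 0, 0, 0.7], [0, 0, 0, 0, 0, 0, 0.8], [0, 0, 0, 0, 0, 0, 1], [0, 0, 0, 0, 0, 0, 1], [0, 0, 0, 0, 0, 0, 1], [0, 0, 0, 0, 0, 0, 1]]

```text
time_s: 13.78
tcp_pos: [0.5058, -0.26, 0.13]
ee_rot: [[0.003, 0.054, -0.999], [-0.003, -0.999, -0.054], [-1.0, 0.003, -0.003]]
wrist_force: [-0.6, 0.2, 0.9]
gripper_width: 1.0
```

```bash
python3 w.py w9|head -1
```

```text
13.775 [ 0.5058 -0.26    0.13  ] [[0.003, 0.054, -0.999], [-0.003, -0.999, -0.054], [-1.0, 0.003, -0.003]] [-10.8  26.2 -19.4   0.2 -44.2 103.8] [-0.6  0.2  0.9] 0.9995033020548681
```

View pics/w9.png

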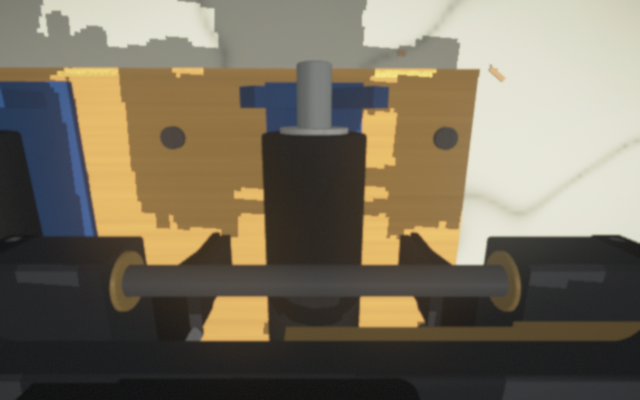

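The fingers are clear on both sides (gaps at columns 232 to 263 and 365 to 400), and the axle (315,95) lies in the vee. I'll retreat straight up and then aside.

move_arm:
  series:
    - [[0, 0, 0, 0, 0, 0.3, 1], [0, 0, 0, 0, 0, 0.6, 1], [0, 0, 0, 0, 0, 0.8, 1], [0, 0, 0, 0, 0, 0.8, 1], [0, 0, 0, -0.7, 0, 0.4, 1], [0, 0, 0, -0.7, 0, 0, 1], [0, 0, 0, 0, 0, 0, 1], [0, 0, 0, 0, 0, 0, 1]]

```text
time_s: 14.92
tcp_pos: [0.4188, -0.2597, 0.3094]
ee_rot: [[0.003, 0.054, -0.999], [-0.004, -0.999, -0.054], [-1.0, 0.004, -0.003]]
wrist_force: [0.6, 0.0, 1.0]
gripper_width: 0.994
```

```bash
python3 w.py w10|head -1; python3 -c "
from h import *
for n in ['scene','top']:
    im,d,K,T=cap(n,n+'10')
    p,u,v=cloud(d,K,T); val=im[v,u].max(1)
    m=(val<80)&(p[:,2]>.088)&(p[:,2]<.115)&(abs(p[:,1]+.257)<.03)&(p[:,0]>.4)&(p[:,0]<.6); q=p[m]
    if len(q)>10:
        c,s,a=cv2.minAreaRect(q[:,:2].astype(np.float32)); print(n,len(q),np.round(c,4),np.round(s,4),a)
        for lo in np.arange(.43,.58,.03):
            k=q[abs(q[:,0]-lo)<.015]
            if len(k): print(round(lo,2),np.percentile(k[:,2],95).round(4))
im=cv2.imread('pics/scene10.png'); a=cv2.resize(im[130:330,150:420],None,fx=2.9,fy=2.9,interpolation=2); cv2.imwrite('pics/scene10c.png',a)
im=cv2.imread('pics/top10.png'); a=cv2.resize(im[150:290,200:480],None,fx=2.8,fy=2.8,interpolation=2); cv2.imwrite('pics/top10c.png',a)
"
```

```text
14.925 [ 0.4188 -0.2597  0.3094] [[0.003, 0.054, -0.999], [-0.004, -0.999, -0.054], [-1.0, 0.004, -0.003]] [-12.8   8.2 -16.2   0.2 -65.4 105.8] [0.6 0.  1. ] 0.9943570392813593
scene 813 [ 0.506  -0.2573] [0.1602 0.0489] 2.8404977321624756
0.43 0.103
0.46 0.1029
0.49 0.1029
0.52 0.1032
0.55 0.1031
```

View pics/scene10c.png

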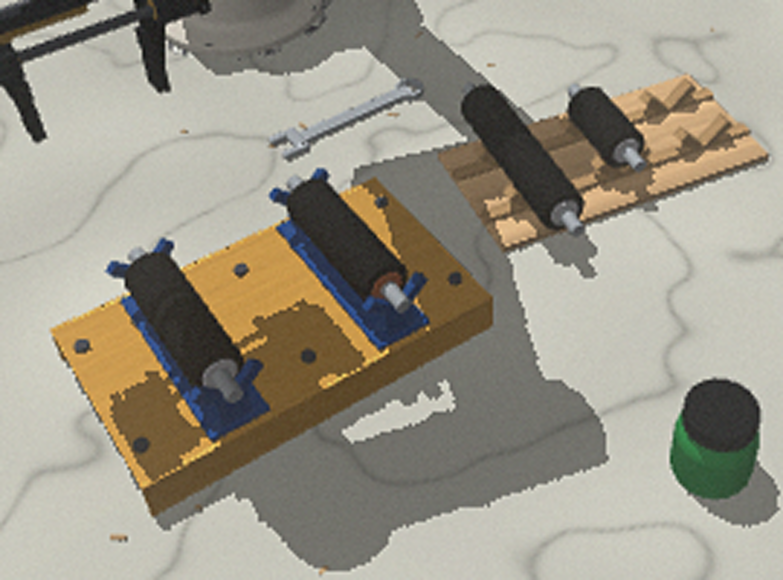

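View pics/top10c.png

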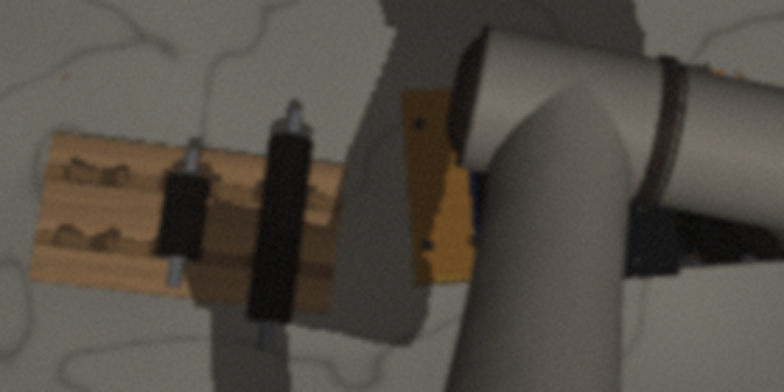

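View pics/w10.png

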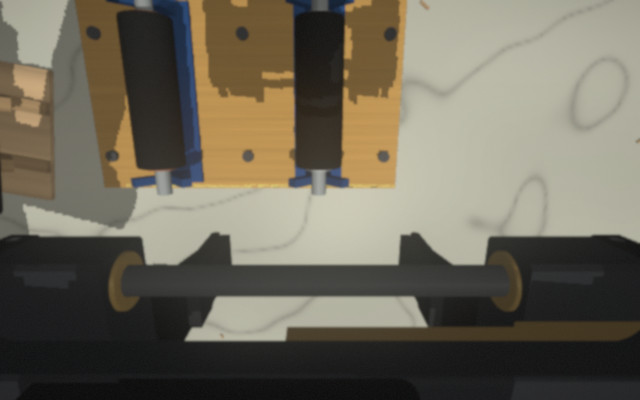

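The roller lies level in both vees, its top at 0.103 m all along. The gripper is clear, and the other two rollers are still in the rack.

```bash
python3 -c "
from station import r
print(r.finish_job())"
```

```text
the job is handed in; nothing more can be done
None
```

The middle-length spare roller is now in the empty brackets with its axle resting in the vees at both ends, and the job is handed in at about 15 s on the robot's clock. I took it from the outer bay, lowered it in small steps until it touched and would go no lower, then opened the gripper and backed straight up.

**Last checks:**
- **Level:** the roller's top reads 0.103 m along its whole length. The expected height is 0.102 m and the calibration is good to about 2 mm.
- **Position:** in the scene and wrist pictures both axle ends lie in their vees, parallel to the fitted roller.
- **Clear of the robot:** the gripper was open and well above everything when I handed in.
- **Rack:** the short and long rollers are still in it.
- **Forces:** the readings I took stayed around 5 N, far below the limits.

**What did not agree or could not be checked:**
- While I pressed the roller down, the wrist moment stayed at about 0.7 N m. I could not trace it to either end of the roller, and tilting the tool slightly did not change it.
- The arm hid the seat from the top camera after release, so I confirmed the seating from the other two cameras only.

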